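# Uncouple a trailer hitch on its bench stand and hold the tongue up

## Robot

A 7-joint arm with a two-finger parallel gripper is mounted at the origin on a cart in front of the work surface, level with it; the furniture and walls round the work are solid. World frame = base frame: x ahead of the robot, y to its left, z up, the work surface at z = 0. Lengths are in m, angles in rad, forces in N, time in s.
With the tool pointing down it reaches from about 0.4 to 0.85 m from the base axis. Payload 10.4 kg.
Tool frame: the origin (TCP) lies between the finger pads; the fingertips stand 22 mm ahead of it and the grasp point (between the pads) lies 3 mm ahead of it; z points along the fingers, y is the line along which they close (so a half turn about z gives the same grasp; the last joint's range is limited). The gripper opens to 87 mm and grips with 3 to 60 N. Pads are 19 mm wide; open, the fingers measure 117 mm over their backs; the gripper's body (75 mm by 190 mm) begins 51 mm behind the grasp point.
Start: joints at [-1.247, 0.332, -0.065, 1.46, 0.022, 1.35, -0.088], TCP at [0.212, 0.588, 0.245] pointing down, gripper open.
Joint ranges: [-2.6, 2.6], [-0.5, 2.12], [-1.47, 1.34], [0.16, 2.42], [-1.27, 4.41], [0.06, 2.06], [-2.6, 2.6]. Speed limits (rad/s): [2.22, 2.22, 2.79, 2.79, 3.14, 3.14, 3.14].

## Interface

Orientations are given as a unit quaternion [x, y, z, w].
In Python, from workcell import sensors, optics, ticket gives the robot as it stands.
- The arm moves only by the shell command python3 -m jog 'ROWS' [OPENING] [FORCE]. ROWS is JSON, a list of rows, each a list of 2 entries, a list of its own where there are three numbers: the shift along the tool's x, y, z in m, then the turn, a rotation vector about the tool's x, y, z in rad. A call has 1 to 8 rows; each row shifts and turns the commanded pose from where the row before left it, along the tool's axes as they then stand; what a row does not reach is not made up. A row lasts 1/12 s, in which the tool goes at most 41.7 mm and 7.16 degrees, less where a joint would pass 70% of its speed; a pose out of reach is approached as far as the arm can. A call with a gripper value outside its range is refused whole. OPENING is the closure, from 0 (fully open) to 1 (shut), set as the call begins (- or left out, the last holds). The fingers move at their own pace and stop on an object; FORCE is the grip in N (left out, the last holds). Time passes only in rows, so rows that do not move let the fingers close. It gives the time, the measured TCP pose, the force, the opening and the grip force at its end, in the units of the state.
- sensors.get_state(): the state, without advancing time (a new reading comes with each control period).
- optics.get_image(name): name is "scene" or "top" or "wrist"; returns a dict with "img" (400x640x3 uint8, red, green, blue), "intrinsics" (3x3 intrinsics, pixels), "rvec" (rotation vector, rad) and "tvec" (3), from world to camera coordinates, as OpenCV has them. Camera axes: x right, y down, z forward; pixel columns grow to the right and rows downward; lengths in m; the calibration is good to about 2 mm. A picture is of the moment at which its call begins. There is no depth.
- ticket.hand_in(): hands the job in; it is judged then, once.
The state is a dict: "time": time; "joint_positions": joint angles; "joint_vel": joint speeds; "joint_torque": joint torques, N m; "tcp_pos": TCP position; "tool_rot": TCP orientation; "ft_force": force on the tool from outside, world axes, zero at the start; "torque": the same for the moment, N m; "width": opening from 0.0 (shut) to 1.0 (fully open); "grasp_force": force on a finger pad.
Only numpy, scipy, OpenCV 4.12 (cv2) and the standard library are available. Lean on these libraries where they do the work, as an engineer would, in place of code of your own. Each camera call takes 0.05 s, during which the arm holds its last target. There are 200 camera calls.

## Task

Uncouple the small trailer hitch on its bench stand: draw the locking pin out of the latch and park it upright in the free hole of the narrow pin rack, fully down on its collar. Then pull the latch paddle sideways, away from the coupler, against its spring, and with the latch held open lift the tongue off the ball until there is about 4 cm of daylight between the top of the ball and the coupler's lower rim. Finish while still holding it raised and still, and leave the other things on the bench where they are.

Things in the scene. Friction and masses are not known exactly. Their poses are not given: they have to be found in the camera images.
- hitch_stand: fixed stand: plywood board 110 x 360 x 15 mm with a steel tow ball (32 mm, centre 84 mm above the bench) and, 225 mm away along its own +y, an upright clevis. Origin on the bench right under the ball; +y runs along board and tongue from ball to clevis; -x points sideways to where the latch sticks out (roughly at the robot); z up
- tongue: grey 28 mm square tube (0.65 kg) along the board, ending in a round steel coupler head (51 mm wide, top at 108 mm) over the ball. The other end is hinged in the clevis: the head swings up, to 0.75 rad, and falls back if let go. Origin on the hinge bolt, 225 mm from the ball's axis, 94 mm above the bench; it turns about the stand's -x axis only. Latch and guide ride on it
- coupler_mouth (a point): the centre of the coupler head's round lower rim; with the tongue down it lies 63 mm above the bench on the ball's axis, 37 mm below the top of the ball
- ball_top (a point): the top of the tow ball, 100 mm above the bench; axes as the stand's. Solid flat shoulder under the ball: the latch bolt lies 2 mm under it, so the tongue cannot be lifted while the latch is shut
- latch (a joint): how far the spring latch is drawn out sideways along the stand's -x, in m: 0 shut, 0.016 at its stop. It frees the ball from about 0.008 on and springs shut when let go; the pull grows from 4 N to 10 N. With the locking pin in, it moves only about 4 mm
- latch_paddle (a point): grip centre of the latch's upright black paddle: shut, it lies 88 mm out (stand -x) from the ball's axis, 122 mm above the bench. Paddle 13 mm thick along the pull, 24 mm along the tongue, top at 136 mm; above 108 mm nothing stands near it but the locking pin's knob. It moves with latch and tongue and serves both to pull the latch and to lift the tongue
- latch_pin: loose locking pin, 60 g: shank 8 mm thick, 34 mm long, tip tapered; 21 mm collar; round bare-metal knob 22 mm thick, 25 to 51 mm above the origin. Origin at the centre of the collar's underside, z up to the knob. Starts upright in the latch guide's 11 mm hole, 46 mm out (stand -x) from the ball, origin 83 mm up. The paddle is 42 mm further out: grip the knob with the fingers apart along the tongue
- pin_rack: the fixed pin rack: a narrow steel rail, 26 mm wide and 124 mm long, its top 70 mm above the bench, on two legs. Origin on the bench under its middle; y along the rail. Two 12.5 mm through holes at y = +32 and -32 mm; a fixed spare pin of the same kind stands in the -y one
- free_hole (a point): the mouth of the rack's free hole, on the rail's top face, 64 mm from the spare pin's axis; the rail is 8 mm thick and open below; a parked pin's collar rests on the rail, its origin at this point
- tape_roll: bystander: roll of masking tape, lying flat, 108 mm wide, 30 mm high
- marker: bystander: red and white marker, 135 mm, lying
- spring_clamp: bystander: small red-handled spring clamp lying flat, 107 mm long, 20 mm high
- flat_brush: bystander: flat paint brush, 198 mm long, lying flat
- sanding_block: bystander: MDF sanding block, 60 x 99 x 23 mm
- black_pot: bystander: small black mixing pot, 81 mm wide, 55 mm high
- pencil: bystander: pencil, 142 mm, lying
- block_a: bystander: MDF block wrapped in masking tape, 31 x 29 x 82 mm, standing on end behind the stand
- block_b: bystander: the same kind of block, standing on end
- block_c: bystander: the same kind of block, lying on its side
There are look-alikes about, which are no part of the job. Several things have the shape of the pin_rack; the one meant has the colours described above.

How it is judged:
On the way, in this order (a step that is already met when the one before it is completed fails the run):
1. the locking pin stands in the rack's free hole (horizontal distance between latch_pin and free_hole below 0.005 m and z of latch_pin in the frame of free_hole below 0.004 m and contact force between the fingers and latch_pin below 0.05 N), for 0.2 s.
2. the latch is pulled open while the tongue is still down on the ball (value of joint latch above 0.007 m and z of coupler_mouth in the frame of ball_top below -0.02 m), for 0.05 s.
At the end, for the whole second after the job is handed in: The program has ended with the fingers holding the tongue or its latch (over 2 N) and the tongue still, the coupler's rim at least 20 mm above the ball's top, and the locking pin released, upright in the rack's free hole, within 5 mm of its centre and 4 mm of resting on its collar (horizontal distance between latch_pin and free_hole below 0.005 m and z of latch_pin in the frame of free_hole between -0.004 and 0.004 m and angle between latch_pin's own z axis and vertical below 0.15 rad and z of coupler_mouth in the frame of ball_top above 0.02 m and angular speed of tongue below 0.06 rad/s and contact force between the fingers and tongue above 2 N and contact force between latch_pin and the fingers below 0.05 N and contact force between latch_pin and tongue below 0.05 N); the arm keeps its last pose, push and grip.
It fails at once if a bystander is pushed more than 3 cm away (distance of any of tape_roll, marker, spring_clamp, flat_brush, sanding_block, black_pot, pencil, block_a, block_b, block_c from where it was at the start of the episode above 0.03 m).
It also fails if it takes over 51 s, if anything falls off the work surface, if the arm or the gripper's body presses on something with over 40 N, if the wrist force passes 120 N, or if a joint passes its speed limit or range.

## Working session

There is one attempt and no reset: what is moved stays moved. The work goes in short steps, Python scripts to look and compute and a shell command to move; the robot and the scene stay as the last step left them, time stands still between calls to the robot, and variables do not carry over. Pictures are saved under pics/ and viewed, at most 10 in all, crops included, and the job is handed in when it is done.

```bash
ls; mkdir -p pics
cat > h.py <<'E'
import numpy as np, cv2
from workcell import sensors, optics
from scipy.spatial.transform import Rotation as R
def cam(n):
    d=optics.get_image(n); d['R']=cv2.Rodrigues(np.array(d['rvec'],float))[0]; d['t']=np.array(d['tvec'],float).ravel(); d['K']=np.array(d['intrinsics'],float); return d
def ray(d,p):
    v=d['R'].T@np.linalg.inv(d['K'])@np.array([p[0],p[1],1.]); return -d['R'].T@d['t'], v/np.linalg.norm(v)
def onz(d,p,z):
    c,v=ray(d,p); return c+v*(z-c[2])/v[2]
def proj(d,P):
    q=d['K']@(d['R']@np.array(P,float)+d['t']); return q[:2]/q[2]
def tri(obs):
    A=np.zeros((3,3));b=np.zeros(3)
    for d,p in obs:
        c,v=ray(d,p);M=np.eye(3)-np.outer(v,v);A+=M;b+=M@c
    return np.linalg.solve(A,b)
def save(d,f): cv2.imwrite('pics/'+f,d['img'][:,:,::-1])
E
python3 - <<'E'
from h import *
for n in ['scene','top','wrist']:
    d=cam(n); save(d,n+'0.png'); print(n,d['K'].tolist(),ray(d,(320,200)))
s=sensors.get_state(); print(s)
E
```

```text
pics
scene [[475.0470629938173, 0.0, 319.77048694700835], [0.0, 475.0470629938173, 200.94192933645434], [0.0, 0.0, 1.0]] (array([-0.47841008, -1.24611521,  1.22787777]), array([ 0.5424408 ,  0.59360707, -0.59446499]))
top [[515.3148818496329, 0.0, 322.0141699200033], [0.0, 515.3148818496329, 199.58024486758947], [0.0, 0.0, 1.0]] (array([ 0.22356786, -0.14224885,  1.60014278]), array([ 0.20212959,  0.00603665, -0.97934018]))
wrist [[338.06935413513946, 0.0, 321.4650990286703], [0.0, 338.06935413513946, 204.1491884744373], [0.0, 0.0, 1.0]] (array([0.14353904, 0.61426828, 0.38401391]), array([ 0.24069041, -0.09453054, -0.96598763]))
{'time': 0.15, 'joint_positions': array([-1.24661767,  0.33266152, -0.06466732,  1.46073612,  0.02161844,
        1.34988196, -0.08852397]), 'joint_vel': array([ 0.00136547, -0.00218645,  0.00016521, -0.00410498,  0.00129841,
       -0.00125911, -0.00125403]), 'joint_torque': array([ 1.65476427e-03, -6.23628330e+01,  2.52409454e-02, -3.90142286e+01,
       -6.13462133e-02,  3.72994796e-02,  8.29084138e-05]), 'tcp_pos': array([0.21235378, 0.58754514, 0.24398318]), 'tool_rot': array([ 1.72538642e-01,  9.85002625e-01, -4.93221150e-04, -5.01611275e-05]), 'ft_force': array([-0.85361562, -0.56953564, -1.54506592]), 'torque': array([ 0.02810628, -0.01009729,  0.03916712]), 'grasp_force': 0.0, 'width': 0.9966560112854509}
```

View pics/scene0.png

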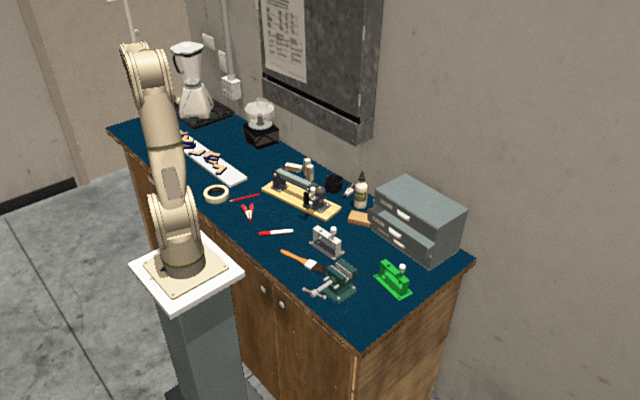

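View pics/top0.png

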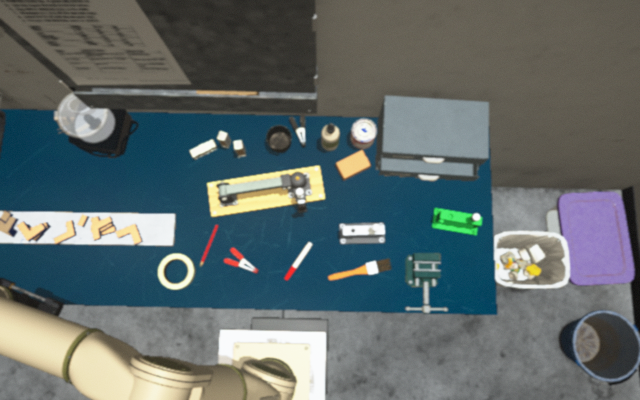

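The scene view shows the hitch around (305,198), the steel rack at (327,241) and a green look-alike at (393,278). In the top view the coupler head is near (298,180), the paddle near (302,207) and the steel rack near (362,232). I'll enlarge both.

Run:
```python
import cv2,numpy as np
a=cv2.imread('pics/top0.png')[150:250,260:400]; b=cv2.imread('pics/scene0.png')[170:262,255:355]
A=cv2.resize(a,None,fx=4,fy=4,interpolation=cv2.INTER_CUBIC)
B=cv2.resize(b,None,fx=4,fy=4,interpolation=cv2.INTER_CUBIC)
o=np.zeros((410,800,3),np.uint8); o[:400,:400]=0
A=cv2.resize(a,(420,300),interpolation=cv2.INTER_CUBIC);B=cv2.resize(b,(380,350),interpolation=cv2.INTER_CUBIC)
o[:300,:420]=A;o[:350,420:]=B
cv2.imwrite('pics/crop1.png',o)
```

```text
(no output)
```

View pics/crop1.png

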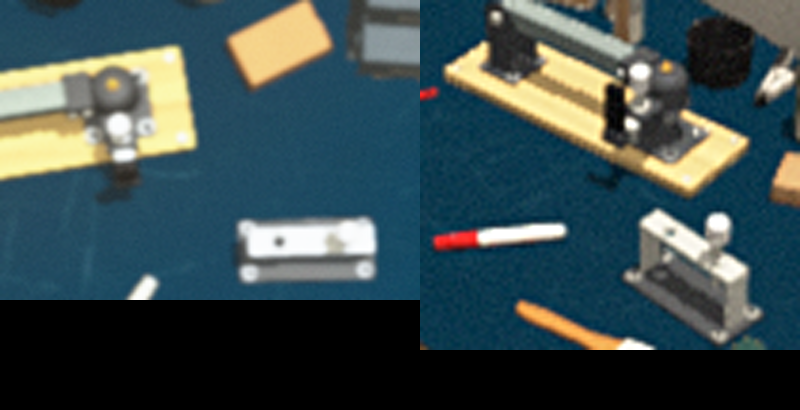

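The enlargement shows pin knob, paddle, coupler, free hole (dark dot) and spare knob in both views; triangulating them.

Run:
```python
from h import *
t=cam('top');s=cam('scene')
for n,a,b,z in [('knob',(299.7,191.3),(312.9,188.9),.122),('hole',(353,230.3),(321.05,231.05),.07),('spare',(377.3,226.7),(333.4,229),.109),('paddletop',(301.3,206),(306,193.7),.136),('head',(298.3,179.3),None,.108)]:
    print(n,onz(t,a,z), tri([(t,a),(s,b)]) if b else '')
# board orientation from top: yellow mask
h=cv2.cvtColor(t['img'],cv2.COLOR_RGB2HSV)
m=cv2.inRange(h,(18,70,120),(35,255,255)); m[:150]=0;m[230:]=0;m[:,:190]=0;m[:,340:]=0
m=cv2.morphologyEx(m,cv2.MORPH_CLOSE,np.ones((15,15)))
c=max(cv2.findContours(m,0,1)[0],key=cv2.contourArea)
P=np.array([onz(t,p[0],.015)[:2] for p in c],np.float32); r=cv2.minAreaRect(P); print('board',r)
m=cv2.inRange(h,(0,0,120),(180,60,255)); m[:215]=0;m[250:]=0;m[:,:335]=0;m[:,388:]=0
c=max(cv2.findContours(m,0,1)[0],key=cv2.contourArea)
P=np.array([onz(t,p[0],.07)[:2] for p in c],np.float32); print('rack',cv2.minAreaRect(P))
```

```text
knob [ 0.55329297 -0.07285439  0.122     ] [ 0.55251758 -0.07365578  0.12874459]
hole [ 0.44912409 -0.23393398  0.07      ] [ 0.45084027 -0.2349763   0.0664628 ]
spare [ 0.45571506 -0.30252273  0.109     ] [ 0.45377456 -0.30116863  0.11711486]
paddletop [ 0.50671459 -0.07956059  0.136     ] [ 0.50944693 -0.08014612  0.12880376]
head [ 0.59295222 -0.06683063  0.108     ] 
board ((0.5769988894462585, 0.03969264030456543), (0.11418688297271729, 0.3620029091835022), 10.461695671081543)
rack ((0.44324037432670593, -0.2612934112548828), (0.06074744462966919, 0.137466698884964), 2.8747334480285645)
```

```bash
python3 -m jog '[[[-0.012,-0.011,0],[0,0,0]],[[-0.0237,-0.022,0],[0,0,0]],[[-0.0237,-0.022,0],[0,0,0]],[[-0.0237,-0.022,0],[0,0,0]],[[-0.0237,-0.022,0],[0,0,0]],[[-0.0237,-0.022,0],[0,0,0]],[[-0.0237,-0.022,0],[0,0,0]],[[-0.0237,-0.022,0],[0,0,0]]]' 0.25
python3 -m jog '[[[-0.0237,-0.022,0],[0,0,0]],[[-0.0237,-0.022,0],[0,0,0]],[[-0.0237,-0.022,0],[0,0,0]],[[-0.0237,-0.022,0],[0,0,0]],[[-0.0237,-0.022,0],[0,0,0]],[[-0.0237,-0.022,0],[0,0,0]],[[-0.0237,-0.022,0],[0,0,0]],[[-0.0237,-0.022,0],[0,0,0]]]'
python3 -m jog '[[[-0.0237,-0.022,0],[0,0,0]],[[-0.0237,-0.022,0],[0,0,0]],[[-0.0237,-0.022,0],[0,0,0]],[[-0.0237,-0.022,0],[0,0,0]],[[-0.0237,-0.022,0],[0,0,0]],[[-0.0237,-0.022,0],[0,0,0]],[[-0.0237,-0.022,0],[0,0,0]],[[-0.012,-0.011,0],[0,0,0]]]'
python3 -m jog '[[[0,0,0],[0,0,-0.106]],[[0,0,0],[0,0,-0.106]],[[0,0,0],[0,0,-0.106]],[[0,0,0],[0,0,-0.106]],[[0,0,0],[0,0,-0.106]],[[0,0,0],[0,0,0]],[[0,0,0],[0,0,0]]]'
python3 - <<'E'
from h import *
d=cam('wrist'); save(d,'w1.png'); s=sensors.get_state()
r=R.from_quat(s['tool_rot']).as_matrix(); print(s['tcp_pos'],s['width'],s['ft_force']);print(r)
for P in [(.552,-.074,.134),(.5065,-.082,.136),(.593,-.067,.108)]: print(proj(d,P))
E
```

```text
time: 0.92
tcp_pos: [0.3241, 0.3706, 0.2446]
tool_rot: [0.173, 0.985, 0.0, -0.0]
ft_force: [-0.1, 0.7, 0.7]
width: 0.752
grasp_force: 0.0
time: 1.58
tcp_pos: [0.4426, 0.1406, 0.2447]
tool_rot: [0.173, 0.985, 0.0, 0.0]
ft_force: [1.0, 0.6, 1.2]
width: 0.747
grasp_force: 0.0
time: 2.25
tcp_pos: [0.5541, -0.0774, 0.2446]
tool_rot: [0.174, 0.985, -0.001, 0.0]
ft_force: [-0.6, 0.2, -0.2]
width: 0.75
grasp_force: 0.0
time: 2.83
tcp_pos: [0.5533, -0.0735, 0.2445]
tool_rot: [-0.09, 0.996, 0.0, -0.0]
ft_force: [-0.0, 0.1, -1.0]
width: 0.749
grasp_force: 0.0
[ 0.55333498 -0.07343718  0.24450689] 0.7524308749239024 [ 0.30381227 -0.1255149   0.85011412]
[[-9.83949066e-01 -1.78449533e-01  8.78708662e-06]
 [-1.78449530e-01  9.83949056e-01  1.44021424e-04]
 [-3.43466015e-05  1.40141694e-04 -9.99999990e-01]]
[319.77669706 206.00396845]
[320.10069104 145.79088973]
[319.47561011 243.40749632]
```

View pics/w1.png

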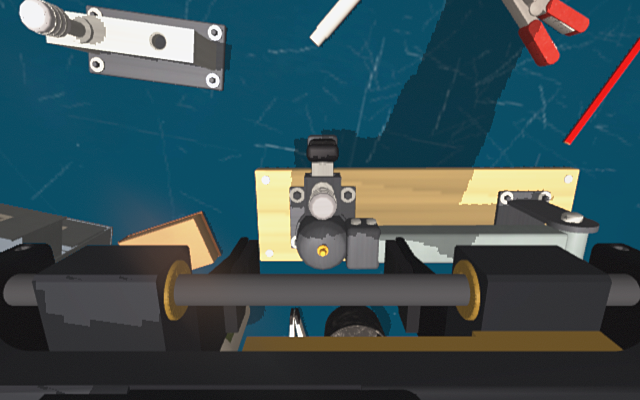

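The wrist view shows the pin knob near (321,200), paddle top (323,146), coupler's orange nipple (322,252), free hole (158,42) and spare knob (40,15).

Run:
```python
from h import *
d=cam('wrist'); g=d['img'].astype(int)
m=((g.min(2)>130)&(g.max(2)-g.min(2)<40)).astype(np.uint8)
n,l,st,ce=cv2.connectedComponentsWithStats(m)
for i in range(1,n):
    if st[i,4]>60 and abs(ce[i,0]-320)<40 and ce[i,1]<240: print('bright',st[i],ce[i])
h=(g[:60,130:190].max(2)<90)
q=np.argwhere(h&(np.add.outer((np.arange(60)-42)**2,(np.arange(130,190)-158)**2)<200)); e=q.mean(0)[::-1]+[130,0]; print('holepx',e,onz(d,e,.07))
for p,z in [((322,200),.121),((323,147),.136),((322,252),.112)]: print(onz(d,p,z))
c=g[130:225,290:355].astype(np.uint8)
cv2.imwrite('pics/w1c.png',cv2.resize(c,None,fx=6,fy=6)[:,:,::-1])
```

```text
bright [310   0  49  46 811] [331.675709    20.06781751]
bright [312 162  21  14 278] [322.         168.87410072]
bright [308 182  29  38 776] [322.22938144 201.44845361]
bright [341 187  15  16 125] [347.616 194.24 ]
bright [290 188  14  15 122] [296.46721311 194.59016393]
bright [290 207  14  42 245] [294.84897959 222.36326531]
holepx [158.39552239  41.42537313] [ 0.45122986 -0.232438    0.07      ]
[ 0.55039872 -0.07254183  0.121     ]
[ 0.50698684 -0.07973192  0.136     ]
[ 0.59891882 -0.06367666  0.112     ]
```

View pics/w1c.png

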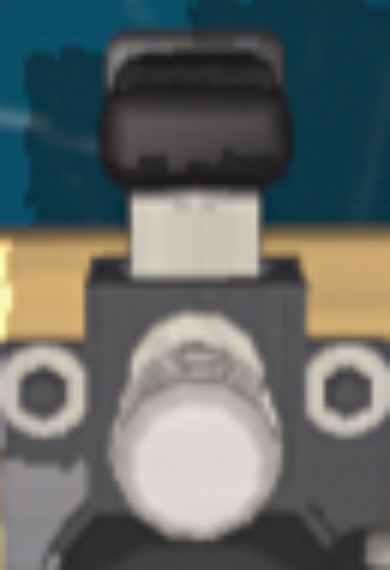

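```bash
python3 -m jog '[[[0.001,0.001,0.01],[0,0,0]],[[0,0,0.02],[0,0,0]],[[0,0,0.025],[0,0,0]],[[0,0,0.025],[0,0,0]],[[0,0,0.02],[0,0,0]],[[0,0,0.0125],[0,0,0]],[[0,0,0.005],[0,0,0]],[[0,0,0],[0,0,0]]]' 0.5 15
python3 -m jog '[[[0,0,0],[0,0,0]],[[0,0,0],[0,0,0]],[[0,0,0],[0,0,0]],[[0,0,0],[0,0,0]],[[0,0,0],[0,0,0]],[[0,0,0],[0,0,0]]]' 1 15
```

```text
time: 3.6
tcp_pos: [0.5516, -0.0726, 0.126]
tool_rot: [-0.091, 0.996, -0.0, -0.001]
ft_force: [0.6, 0.3, 0.7]
width: 0.501
grasp_force: 0.0
time: 4.1
tcp_pos: [0.5527, -0.0727, 0.1277]
tool_rot: [-0.091, 0.996, 0.0, 0.001]
ft_force: [-0.6, 0.1, 3.8]
width: 0.242
grasp_force: 15.0
```

```bash
python3 -m jog '[[[0,0,-0.005],[0,0,0]],[[0,0,-0.01],[0,0,0]],[[0,0,-0.015],[0,0,0]],[[0,0,-0.02],[0,0,0]],[[0,0,-0.02],[0,0,0]],[[0,0,-0.015],[0,0,0]],[[0,0,-0.005],[0,0,0]],[[0,0,0],[0,0,0]]]' 1 25
python3 - <<'E'
from h import *
d=cam('wrist'); save(d,'w2.png'); s=sensors.get_state(); print(s['tcp_pos'],s['width'],s['grasp_force'])
E
```

```text
time: 4.77
tcp_pos: [0.5529, -0.0727, 0.2186]
tool_rot: [-0.091, 0.996, 0.0, 0.001]
ft_force: [-0.3, 0.7, -2.1]
width: 0.239
grasp_force: 25.0
[ 0.55227313 -0.07256192  0.21729389] 0.23967028887554287 24.999926950476947
```

View pics/w2.png

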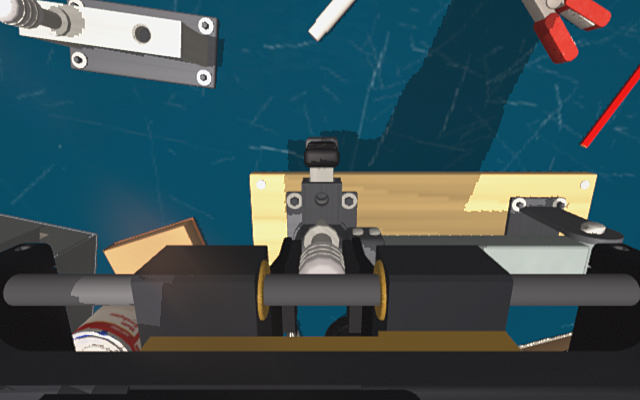

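The view shows the pin's knob between the fingers at (322,255), clear of the guide (empty hole at (322,200)), and the rack's free hole at (143,34). Now going above the rack hole.

```bash
python3 -m jog '[[[0.008,-0.009,0],[0,0,0]],[[0.02,-0.022,0],[0,0,0]],[[0.02,-0.022,0],[0,0,0]],[[0.024,-0.026,0],[0,0,0]],[[0.024,-0.026,0],[0,0,0]],[[0.02,-0.022,0],[0,0,0]],[[0.0124,-0.0134,0],[0,0,0]],[[0,0,0],[0,0,0]]]'
python3 -m jog '[[[0,0,0],[0,0,0]],[[0,0,0],[0,0,0]],[[0,0,0],[0,0,0]]]'
python3 - <<'E'
from h import *
d=cam('wrist'); save(d,'w3.png'); s=sensors.get_state(); print(s['tcp_pos'],s['width'],s['grasp_force'])
p=s['tcp_pos']; print('hole pred',proj(d,(.451,-.2335,.07)),'under tcp z.07',proj(d,(p[0],p[1],.07)),'tip',proj(d,(p[0],p[1],p[2]-.078)))
c=d['img'][130:300,240:420]; cv2.imwrite('pics/w3c.png',cv2.resize(c,None,fx=3.5,fy=3.5)[:,:,::-1])
E
```

```text
time: 5.48
tcp_pos: [0.4477, -0.2387, 0.2162]
tool_rot: [-0.088, 0.996, -0.0, -0.001]
ft_force: [-0.2, -0.3, -1.5]
width: 0.238
grasp_force: 25.0
time: 5.73
tcp_pos: [0.4517, -0.2331, 0.2165]
tool_rot: [-0.092, 0.996, 0.0, -0.0]
ft_force: [0.7, -1.1, -1.1]
width: 0.242
grasp_force: 25.0
[ 0.45185574 -0.23314431  0.21662753] 0.2405308763977435 25.00002197615686
hole pred [320.06646586 195.49152509] under tcp z.07 [320.28657993 196.4969752 ] tip [319.82488948 221.42391112]
```

View pics/w3c.png

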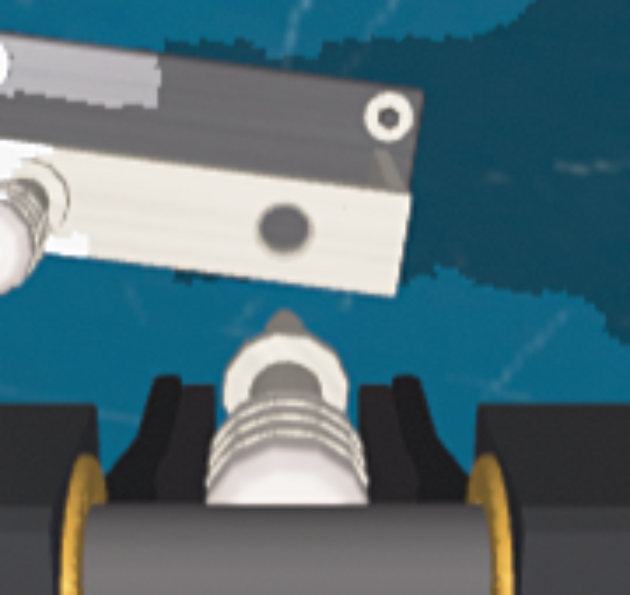

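The close view shows the hole at about (321,195) with the pin tip at about (322,219), in line with the hole as projected for a straight descent (errors under 1 mm). Lowering.

```bash
python3 -m jog '[[[0,0,0.01],[0,0,0]],[[0,0,0.02],[0,0,0]],[[0,0,0.02],[0,0,0]],[[0,0,0.01],[0,0,0]],[[0,0,0.004],[0,0,0]],[[0,0,0],[0,0,0]]]'
python3 -m jog '[[[0,0,0.004],[0,0,0]],[[0,0,0.004],[0,0,0]],[[0,0,0.004],[0,0,0]],[[0,0,0.004],[0,0,0]],[[0,0,0],[0,0,0]]]'
python3 -m jog '[[[0,0,0.005],[0,0,0]],[[0,0,0.005],[0,0,0]],[[0,0,0.005],[0,0,0]],[[0,0,0.003],[0,0,0]],[[0,0,0.002],[0,0,0]],[[0,0,0],[0,0,0]],[[0,0,0],[0,0,0]]]'
```

```text
time: 6.28
tcp_pos: [0.4512, -0.2337, 0.1521]
tool_rot: [-0.092, 0.996, 0.0, -0.001]
ft_force: [0.2, -0.4, -1.1]
width: 0.242
grasp_force: 25.0
time: 6.7
tcp_pos: [0.4513, -0.2339, 0.1364]
tool_rot: [-0.092, 0.996, 0.0, -0.0]
ft_force: [-0.6, -0.2, -1.1]
width: 0.236
grasp_force: 25.0
time: 7.28
tcp_pos: [0.4515, -0.2341, 0.117]
tool_rot: [-0.091, 0.996, 0.0, -0.0]
ft_force: [-0.1, 0.6, -0.0]
width: 0.242
grasp_force: 25.0
```

```bash
python3 -m jog '[[[0,0,0.001],[0,0,0]],[[0,0,0.001],[0,0,0]],[[0,0,0],[0,0,0]],[[0,0,0],[0,0,0]]]'
python3 -m jog '[[[0,0,0],[0,0,0]],[[0,0,0],[0,0,0]],[[0,0,0],[0,0,0]],[[0,0,0],[0,0,0]],[[0,0,0],[0,0,0]]]' 0.6
python3 -m jog '[[[0,0,-0.01],[0,0,0]],[[0,0,-0.02],[0,0,0]],[[0,0,-0.02],[0,0,0]],[[0,0,-0.02],[0,0,0]],[[0,0,-0.02],[0,0,0]],[[0,0,-0.01],[0,0,0]],[[0,0,0],[0,0,0]],[[0,0,0],[0,0,0]]]'
python3 - <<'E'
from h import *
d=cam('wrist'); save(d,'w4.png'); s=sensors.get_state(); print(s['tcp_pos'],s['width'])
c=d['img'][100:300,220:420]; 
t=cam('scene')['img'][200:265,295:360]
o=np.zeros((600,800,3),np.uint8); o[:500,:400]=cv2.resize(d['img'][0:300,200:440],(400,500)); o[:390,400:790]=cv2.resize(t,(390,390),interpolation=cv2.INTER_CUBIC)
cv2.imwrite('pics/w4c.png',o[:,:,::-1])
E
```

```text
time: 7.62
tcp_pos: [0.4516, -0.234, 0.1151]
tool_rot: [-0.091, 0.996, 0.0, 0.0]
ft_force: [-0.9, -0.0, -1.1]
width: 0.247
grasp_force: 25.0
time: 8.03
tcp_pos: [0.4516, -0.2341, 0.1151]
tool_rot: [-0.091, 0.996, 0.0, 0.0]
ft_force: [-0.8, 0.1, 0.9]
width: 0.389
grasp_force: 0.0
time: 8.7
tcp_pos: [0.4516, -0.234, 0.215]
tool_rot: [-0.092, 0.996, 0.0, 0.0]
ft_force: [0.1, -0.7, -0.9]
width: 0.407
grasp_force: 0.0
[ 0.45121436 -0.23383441  0.2142395 ] 0.3996550904897289
```

View pics/w4c.png

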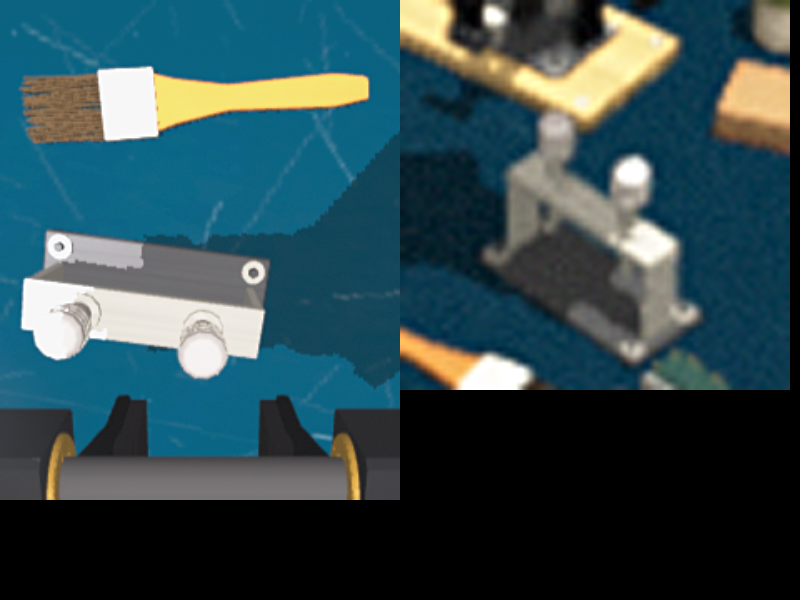

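The wrist view shows both pins upright side by side in the rail, the parked knob at the same height as the spare, and the scene view agrees. Next, check the wrist joint before turning 90° for the paddle.

```bash
python3 -m jog '[[[-0.006,0.01,0],[0,0,0]],[[-0.0135,0.022,0],[0,0,0]],[[-0.0153,0.025,0],[0,0,0]],[[-0.0153,0.025,0],[0,0,0]],[[-0.0153,0.025,0],[0,0,0]],[[-0.0135,0.022,0],[0,0,0]],[[-0.0073,0.0122,0],[0,0,0]],[[0,0,0],[0,0,0]]]' 0.5
python3 - <<'E'
from h import *
s=sensors.get_state(); print(s['tcp_pos'],s['joint_positions'].round(2),s['width'])
E
```

```text
time: 9.47
tcp_pos: [0.5109, -0.0757, 0.2135]
tool_rot: [-0.094, 0.996, 0.0, -0.001]
ft_force: [0.9, -0.6, 0.3]
width: 0.498
grasp_force: 0.0
[ 0.51093013 -0.07565212  0.21348887] [-0.42  0.11  0.51  1.81 -0.06  1.24  1.87] 0.49788183484640547
```

```bash
python3 -m jog '[[[0,0,0],[0,0,0.08]],[[0,0,0],[0,0,0.12]],[[0,0,0],[0,0,0.12]],[[0,0,0],[0,0,0.12]],[[0,0,0],[0,0,0.12]],[[0,0,0],[0,0,0.12]],[[0,0,0],[0,0,0.12]],[[0,0,0],[0,0,0.12]]]'
python3 -m jog '[[[0,0,0],[0,0,0.12]],[[0,0,0],[0,0,0.12]],[[0,0,0],[0,0,0.12]],[[0,0,0],[0,0,0.12]],[[0,0,0],[0,0,0.12]],[[0,0,0],[0,0,0.05]],[[0,0,0],[0,0,0]],[[0,0,0],[0,0,0]]]'
python3 - <<'E'
from h import *
d=cam('wrist'); s=sensors.get_state(); print(s['tcp_pos'],s['joint_positions'].round(2)); print(R.from_quat(s['tool_rot']).as_matrix().round(3)); 
for P in [(.5112,-.0797,.136),(.5525,-.072,.083),(.5985,-.065,.112)]: print(proj(d,P))
save(d,'w5.png')
E
```

```text
time: 10.13
tcp_pos: [0.5098, -0.0806, 0.214]
tool_rot: [0.363, 0.932, -0.0, -0.001]
ft_force: [0.6, -0.1, 0.1]
width: 0.506
grasp_force: 0.0
time: 10.8
tcp_pos: [0.51, -0.0803, 0.2143]
tool_rot: [0.639, 0.769, -0.0, -0.0]
ft_force: [-0.0, 0.3, 0.1]
width: 0.5
grasp_force: 0.0
[ 0.51012237 -0.08010971  0.21448073] [-0.5   0.11  0.62  1.82 -0.07  1.24  0.32]
[[-0.185  0.983 -0.001]
 [ 0.983  0.185 -0.   ]
 [ 0.    -0.001 -1.   ]]
[322.25482973 222.80316163]
[372.67529728 202.25381877]
[440.03688218 214.65965203]
```

View pics/w5.png

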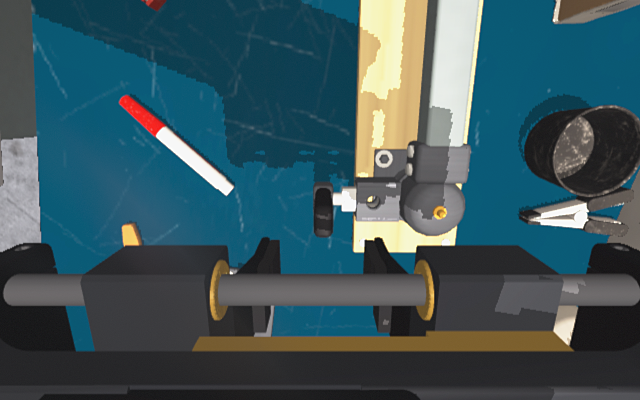

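The wrist view shows the paddle top at about (323,217), within about 3 mm of prediction (322,223); guide hole (373,200) and nipple (440,212) agree to about 1.5 mm. Descending and gripping.

```bash
python3 -m jog '[[[0.002,0.001,0.01],[0,0,0]],[[0,0,0.02],[0,0,0]],[[0,0,0.02],[0,0,0]],[[0,0,0.02],[0,0,0]],[[0,0,0.0125],[0,0,0]],[[0,0,0.005],[0,0,0]],[[0,0,0],[0,0,0]],[[0,0,0],[0,0,0]]]'
python3 -m jog '[[[0,0,0],[0,0,0]],[[0,0,0],[0,0,0]],[[0,0,0],[0,0,0]],[[0,0,0],[0,0,0]],[[0,0,0],[0,0,0]],[[0,0,0],[0,0,0]],[[0,0,0],[0,0,0]],[[0,0,0],[0,0,0]]]' 1 40
```

```text
time: 11.52
tcp_pos: [0.5112, -0.0775, 0.1276]
tool_rot: [0.639, 0.769, -0.0, 0.0]
ft_force: [0.5, -0.0, 0.1]
width: 0.501
grasp_force: 0.0
time: 12.18
tcp_pos: [0.5107, -0.0775, 0.1276]
tool_rot: [0.639, 0.769, -0.0, -0.001]
ft_force: [-5.9, 0.1, 5.7]
width: 0.148
grasp_force: 40.0
```

```bash
python3 -m jog '[[[0,-0.003,0],[0,0,0]],[[0,-0.003,0],[0,0,0]],[[0,-0.003,0],[0,0,0]],[[0,-0.003,0],[0,0,0]],[[0,-0.002,0],[0,0,0]],[[0,0,0],[0,0,0]],[[0,0,0],[0,0,0]],[[0,0,0],[0,0,0]]]' 1 50
```

```text
time: 12.85
tcp_pos: [0.4988, -0.0796, 0.1279]
tool_rot: [0.639, 0.769, 0.001, 0.001]
ft_force: [8.1, 1.6, -4.2]
width: 0.144
grasp_force: 50.0
```

The latch followed 12 mm with an 8 N pull, as its spring should give. Now lifting along the hinge arc.

```bash
python3 -m jog '[[[0.0006,0,-0.0039],[0,-0.026,0]],[[0.0012,0,-0.0078],[0,-0.0345,0]],[[0.0012,0,-0.0078],[0,-0.0345,0]],[[0.0012,0,-0.0078],[0,-0.0345,0]],[[0,0,0],[0,0,0]]]'
python3 - <<'E'
from h import *
s=sensors.get_state(); print(s['tcp_pos'],s['joint_positions'].round(2),R.from_quat(s['tool_rot']).as_matrix().round(3)[2])
E
```

```text
time: 13.27
tcp_pos: [0.4986, -0.0732, 0.1563]
tool_rot: [0.637, 0.768, -0.04, 0.053]
ft_force: [8.6, -1.4, -4.1]
width: 0.14
grasp_force: 50.0
[ 0.49860899 -0.07320917  0.15633716] [-0.59  0.11  0.6   1.95  0.08  1.07  0.15] [-0.132  0.006 -0.991]
```

```bash
python3 -m jog '[[[0.0012,0,-0.0078],[0,-0.0345,0]],[[0.0012,0,-0.0078],[0,-0.0345,0]],[[0.0012,0,-0.0078],[0,-0.0345,0]],[[0.0012,0,-0.0078],[0,-0.0345,0]],[[0.0012,0,-0.0078],[0,-0.0345,0]],[[0.0012,0,-0.0078],[0,-0.0345,0]],[[0.0006,0,-0.0039],[0,-0.009,0]],[[0,0,0],[0,0,0]]]'
python3 -m jog '[[[0,0,0],[0,0,0]],[[0,0,0],[0,0,0]],[[0,0,0],[0,0,0]],[[0,0,0],[0,0,0]]]'
python3 - <<'E'
from h import *
s=sensors.get_state(); print(s['tcp_pos'],s['joint_vel'].round(3),R.from_quat(s['tool_rot']).as_matrix().round(3)[2])
a=cam('scene')['img'][165:260,255:355]; b=cam('wrist')['img'][80:320,200:560]
o=np.zeros((540,800,3),np.uint8); o[:380,:400]=cv2.resize(a,(400,380),interpolation=cv2.INTER_CUBIC); o[:267,400:]=cv2.resize(b,(400,267))
cv2.imwrite('pics/end.png',o[:,:,::-1])
E
```

```text
time: 13.93
tcp_pos: [0.4943, -0.0546, 0.2028]
tool_rot: [0.629, 0.758, -0.109, 0.134]
ft_force: [9.2, 1.4, -7.0]
width: 0.145
grasp_force: 50.0
time: 14.27
tcp_pos: [0.4939, -0.0551, 0.202]
tool_rot: [0.629, 0.758, -0.109, 0.133]
ft_force: [9.3, 1.6, -6.7]
width: 0.143
grasp_force: 50.0
[ 0.49385723 -0.05507808  0.2020123 ] [ 0.001 -0.001  0.     0.001 -0.002 -0.    -0.   ] [-0.338  0.003 -0.941]
```

View pics/end.png

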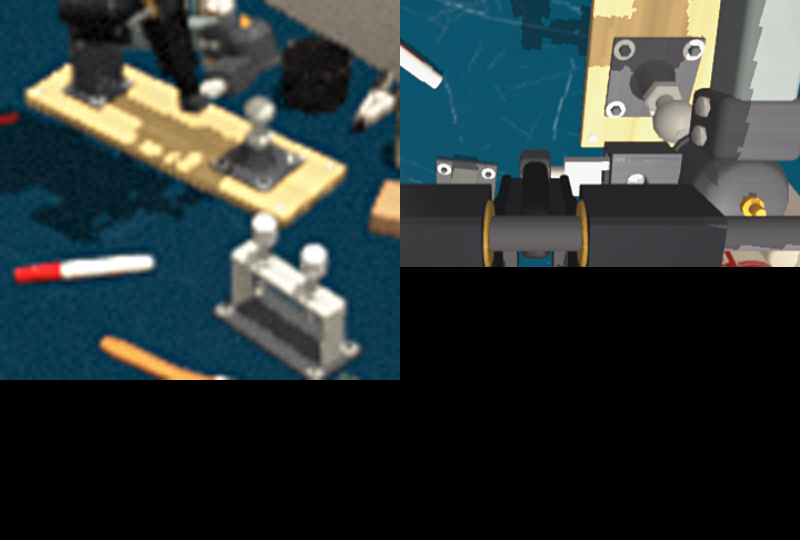

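The scene crop shows the bare ball standing free at about (260,110) under the raised coupler, and both pins upright in the rack. The wrist crop shows the paddle held between the fingers and the head well up. Handing in.

```bash
python3 -c "
from workcell import ticket
print(ticket.hand_in())"
```

```text
the job is handed in; nothing more can be done
None
```

The job is handed in at about 14 s of the 51 s allowed: the locking pin is upright in the rack's free hole, and the tongue is held still with the latch open and, from the arm's measured lift, about 4 cm of daylight over the ball; the hand-in returned no verdict.

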